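Seat the winged knob of a tablet mill on its keyed drive and latch it

TASK

The winged knob of the white tablet mill has been set back on its drive shaft but is still sitting proud on the driving dogs: keep pressing down on it while slowly turning it until it drops fully home on the deck. Then press the mill's raised steel lever all the way down so that the two side jaws close over the knob's flange, let go of everything, and leave the medicine cup and spoon beside the mill where they are.

Things in the scene. Friction and masses are not known exactly. Their poses are not given: they have to be found in the camera images.
- deck (a point): centre of the mill's flat top (deck), on the axis of its upright drive shaft, 55 mm above the table. The mill is a fixed white block 156 mm wide (y), 190 mm long (x, from 119 mm on the -x side of the shaft, the lever end, to 71 mm on the +x side). Axes are the mill's, z up.
- pilot (a point): top of the pilot pin (10 mm thick, 32 mm high) on the shaft's axis, inside the knob; axes are the mill's. The shaft also carries four driving dogs, 9 mm high, a quarter turn apart, hidden under the knob at an angle that is not given. A light press does not turn the stiff shaft (0.9 N m); with the knob home it turns along, which does no harm.
- knob_wing (a point): middle of the wing grip of the loose grey knob (0.25 kg), 40 mm above its underside. Flange 92 mm across, 20 mm thick; on it the wing, 72 mm long (this x axis), 18 mm thick (y), 40 mm high: the flange's top is 20 mm below this point, the wing's top 20 mm above. Fingers put down on both sides of the wing can turn it and press on the flange without gripping.
- knob_foot (a point): centre of the knob's underside, axes as the wing's: 9 mm above the deck at the start (resting on the dogs, turning freely on the pin), level with the deck when home. Cross slots below, along its x and y, fit the dogs with about 4 degrees of play either way; from the start it takes 15 to 80 degrees clockwise (seen from above) to reach them and drop.
- lever_hinge (a point): point on the lever's hinge axis (along the mill's y), 66 mm from the shaft towards the mill's -x, 11 mm above the deck; axes are the mill's
- lever_pad (a point): middle of the top face of the grey thumb pad at the lever's free end, where to press: 64 mm from the hinge along the lever, 6 mm above its middle plane. The lever is a steel plate 30 mm wide; raised, it slants up from the hinge towards the mill's -x end; pressed down, it lies level.
- lever (a joint): how far the lever is pressed: 0 = fully raised, 0.95 rad (54 degrees) above level, jaws open; 0.95 = level, fully down, jaws closed. Starts at 0 to 0.2; stays where it is left; pressing the pad takes about 4 N. It drives both jaws; if the knob is not home they hit its flange and the lever stops near 0.57.
- jaw_left (a joint): travel of the steel jaw on the mill's +y side: 0 = open, clear of the flange; 0.014 m = closed, its 8 mm thick lip 3 mm above the seated flange and 6 mm in over its edge. The jaws are 32 mm wide and 31 mm high above the deck and stand on the +y and -y sides of the knob.
- jaw_right (a joint): the same for the mirrored jaw on the -y side
- cup: small white plastic medicine cup, 44 mm across, 35 mm high; origin under its centre; leave alone
- spoon: steel spoon lying flat, 140 mm long along its x axis; leave alone
Things that resemble listed ones, but are neither listed nor needed, are in the scene too. Of the things shaped like the part that bears knob_wing, the grey one is meant.

How it is judged (in metres and radians):
On the way, in this order (a step that is already met when the one before it is completed fails the run):
1. the knob has dropped fully home on the deck while the lever is still raised (z of knob_foot in the frame of deck below 0.003 m and horizontal distance between knob_foot and deck below 0.004 m and angle between knob_foot's own z axis and vertical below 0.05 rad and value of joint lever below 0.45 rad), for 0.2 s.
2. the lever is pressed down flat with the knob home (z of knob_foot in the frame of deck below 0.003 m and horizontal distance between knob_foot and deck below 0.004 m and angle between knob_foot's own z axis and vertical below 0.05 rad and value of joint lever above 0.85 rad), for 0.2 s.
At the end, for the whole second after the job is handed in: The knob's underside is within 3 mm of the deck, within 4 mm of the shaft's axis and level within 3 degrees; the lever is down to within 0.1 rad of level and both jaws are closed to within 2.5 mm (all of step 2 and value of joint each of jaw_left, jaw_right above 0.0115 m); the robot touches nothing.
It fails at once if the medicine cup or the spoon is moved more than 30 mm (distance of any of cup, spoon from where it was at the start of the episode above 0.03 m).
It also fails if it takes over 61 s, if anything falls off the work surface, if the arm or the gripper's body presses on something with over 40 N, if the wrist force passes 120 N, or if a joint passes its speed limit or range.

ROBOT

A 6-joint arm with a two-finger parallel gripper is mounted at the origin on the work surface. World frame = base frame: x ahead of the robot, y to its left, z up, the work surface at z = 0. Lengths are in m, angles in degrees, forces in N, time in s.
With the tool pointing down it reaches from about 0.4 to 0.825 m from the base axis. Payload 7 kg.
Tool frame: the origin (TCP) lies midway between the tips of the shut fingers; the grasp point (between the pads) lies 19 mm behind it (ctrl.grip_point_offset is the distance from the TCP to the grasp point, in m); x points along the fingers, y is the direction in which the jaws open and shut, and the axes are right-handed (so a half turn about x gives the same grasp; the last joint's range is limited). The gripper opens to 88 mm and grips with 3 to 60 N. Pads are 19 mm wide; open, the fingers measure 130 mm over their backs; the gripper's body (78 mm by 193 mm) begins 47 mm behind the grasp point.
Start: joints at [85.262, 20.546, 0.682, 0, -70.136, -16.507], TCP at [0.245, 0.629, 0.227] pointing down, gripper open.
Joint ranges: [-176.03, 176.03], [-82.01, 121.73], [-58.28, 71.71], [-173.87, 95.51], [-174.79, -0.11], [-173.66, 173.66]. Speed limits (degrees/s): [136.94, 136.94, 172.46, 180, 180, 180].

INTERFACE

Orientations are given as [roll, pitch, yaw] about the fixed x, y, z axes, in that order (R = Rz(yaw) Ry(pitch) Rx(roll)).
In Python, from plant import ctrl gives the robot as it stands.
- The arm moves only by the tool drive_tool, never from a script. Its argument "plan" is a list of rows, each a list of 3 entries, a list of its own where there are three numbers: the shift along the tool's x, y, z in m, then the turn, a rotation vector about the tool's x, y, z in degrees, then the opening, from 0 (shut) to 1 (fully open). In form: [[[dx, dy, dz], [wx, wy, wz], grip], ...]. A call has 1 to 20 rows; each row is the pose to reach, as a shift and turn from the pose measured when the call began, along the tool's axes at that moment; what a row does not reach only later rows make up. A row lasts 1/12 s, in which the tool goes at most 41.7 mm and 7.16 degrees, less where a joint would pass 70% of its speed; a pose out of reach is approached as far as the arm can. A call with a gripper value outside its range is refused whole. The fingers move at their own pace and stop on an object; the grip force is fixed at half the most. Time passes only in rows, so rows that repeat a pose let the fingers close. It gives the time, the measured TCP pose, the force and the opening at its end, in the units of the state.
- ctrl.get_obs(): the state, without advancing time (a new reading comes with each control period).
- ctrl.snapshot(name): name is "scene" or "top" or "wrist"; returns the picture (400x640x3 uint8, blue, green, red); there is no depth.
- ctrl.get_calibration(name): a dict with "fx", "fy", "cx", "cy" (pixels), "dist_coeffs" ([k1, k2, p1, p2, k3] as OpenCV has them; the pictures are not rectified), "R" (3x3) and "t" (3): a world point X has camera coordinates R X + t. Camera axes: x right, y down, z forward; pixel columns grow to the right and rows downward; lengths in m; the calibration is good to about 2 mm. A picture is of the moment at which its call begins: read the wrist's pose just before it. get_calibration takes no time and is no camera call; for the wrist camera it gives the pose at the moment of the call.
- ctrl.close_job(): hands the job in, once; it reports no verdict.
Trained networks look in the newest picture that a camera, given by its name, has taken for a name from the list of things; names that differ only in an ending like _2 or _b are one class to them, and where a whole thing is asked for, a point or a joint stands for the part that bears it (a point fixed in the world has none). Each returns a list of dicts, best first, with "confidence" (0 to 1); they miss things now and then, are a little off and sometimes report something else, mostly with a low value. They report only what shows in the picture. A call takes as long as a camera call. They do not tell look-alikes from the thing itself.
- ctrl.cut_out(camera, name): "pixels" (400x640 bool, what is visible of it) and "pixel" ([column, row] in pixels, amid what is visible of it).
- ctrl.landmark_of(camera, name): "pixel" ([column, row] in pixels: a listed point, or the origin of a listed thing).
The state is a dict: "clock": time; "joint_pos": joint angles; "qvel": joint speeds; "tau": joint torques, N m; "tool_pos": TCP position; "orientation": TCP orientation; "force": force on the tool from outside, world axes, zero at the start; "moment": the same for the moment, N m; "opening": finger opening in m.
Only numpy, scipy, OpenCV 4.12 (cv2) and the standard library are available. Lean on these libraries where they do the work, as an engineer would, in place of code of your own. Each camera call takes 0.05 s, during which the arm holds its last target. There are 200 camera calls.

## Working session

There is one attempt and no reset: what is moved stays moved. The work goes in short steps, Python scripts to look and compute and a tool call to move; the robot and the scene stay as the last step left them, time stands still between calls to the robot, and variables do not carry over. Pictures are saved under pics/ and viewed, about 8 in all and at most 12, crops included, and the job is handed in when it is done.

Besides the shell and the picture viewer there is one more tool, called after "Call:" in YAML: its name, and indented under it one key for each argument. drive_tool: Moves the arm, as the interface text tells. Its arguments: {"type":"object","properties":{"plan":{"type":"array","items":{"type":"array"}}},"required":["plan"]}

```bash
ls; mkdir -p pics
cat > h.py <<'E'
import numpy as np, cv2
from plant import ctrl
from scipy.spatial.transform import Rotation as Rn
def cal(n):
    c=ctrl.get_calibration(n);K=np.array([[c['fx'],0,c['cx']],[0,c['fy'],c['cy']],[0,0,1.]])
    return K,np.array(c['dist_coeffs']),np.array(c['R']),np.array(c['t'])
def ray(C,px):
    K,d,R,t=C;u=cv2.undistortPoints(np.array([[px]],float),K,d)[0,0]
    return -R.T@t, R.T@np.array([u[0],u[1],1])
def atz(C,px,z):
    o,v=ray(C,px);return o+v*(z-o[2])/v[2]
def tri(rays):
    A=0;b=0
    for o,v in rays:
        v=v/np.linalg.norm(v);P=np.eye(3)-np.outer(v,v);A=A+P;b=b+P@o
    X=np.linalg.solve(A,b);return X,[np.linalg.norm(np.cross(X-o,v/np.linalg.norm(v))) for o,v in rays]
def proj(C,X):
    K,d,R,t=C;return cv2.projectPoints(np.array(X,float).reshape(-1,3),R,t,K,d)[0][:,0]
E
python3 - <<'E'
from h import *
o=ctrl.get_obs();print(o['clock'],o['tool_pos'],o['orientation'],o['force'],ctrl.grip_point_offset)
ims=[]
for n in ['scene','top','wrist']:
    C=cal(n);im=ctrl.snapshot(n);cv2.imwrite(f'pics/{n}0.png',im)
    print(n,'cam at',-C[2].T@C[3])
    for k in ['deck','pilot','knob_wing','knob_foot','lever_hinge','lever_pad','cup','spoon']:
        for r in ctrl.landmark_of(n,k)[:3]: print(' ',k,np.round(r['pixel'],1),round(r['confidence'],2))
E
```

```text
pics
0.0 [0.24441553 0.62865403 0.22560625] [  93.94371629   89.9033177  -107.3086177 ] [-0.99688396 -0.31921806  0.73723074] 0.0188
scene cam at [ 1.27297446 -0.05827346  0.59047661]
  deck [305.3 259.3] 0.67
  deck [269.  209.6] 0.52
  knob_wing [396.3 219.9] 0.96
  knob_wing [300.4 238.4] 0.71
  knob_wing [310.3 202. ] 0.61
  knob_foot [396.3 235.4] 0.96
  knob_foot [307.  215.9] 0.71
  knob_foot [300.3 253.7] 0.61
  lever_hinge [281.2 234.3] 0.79
  lever_hinge [300.6 252.3] 0.26
  lever_pad [270.1 208.5] 0.78
  cup [245.2 307.1] 0.58
  spoon [346.9 247.4] 0.78
top cam at [0.48238334 0.05658534 0.95743695]
  knob_wing [351.8 157.1] 0.83
  knob_wing [248.9 212.3] 0.82
  knob_wing [328.9 265.9] 0.63
  knob_foot [246.4 212.9] 0.79
  knob_foot [326.1 267.7] 0.67
  lever_hinge [365.6 190.3] 0.76
  lever_pad [374.2 203.4] 0.83
  cup [397.7 141.9] 0.81
  spoon [294.5 196. ] 0.65
wrist cam at [0.32172521 0.6000525  0.38504862]
```

View pics/scene0.png

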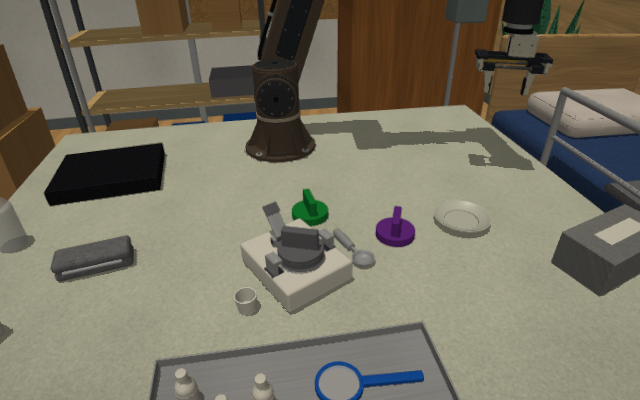

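View pics/top0.png

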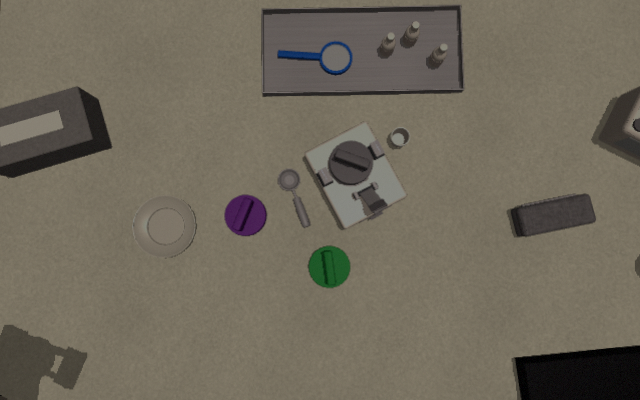

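The grey knob on the mill is at scene (300,238) and top (352,157). The look-alikes on the table are green at scene (310,205) and top (329,266), and purple at scene (396,228) and top (246,215). The cup is at top (399,138) and the spoon at top (295,196). I choose the grey one, then measure it and check it in a crop.

Run:
```python
from h import *
T=cal('top');S=cal('scene')
for n,a,b in [('wing',(351.8,157.1),(300.4,238.4)),('hinge',(365.6,190.3),(281.2,234.3)),('pad',(374.2,203.4),(270.1,208.5)),('cup',(397.7,141.9),(245.2,307.1)),('spoon',(294.5,196.),(346.9,247.4))]:
    X,e=tri([ray(T,a),ray(S,b)]);print(n,X.round(4),np.round(e,4))
w=atz(T,(351.8,157.1),.104);h=atz(T,(365.6,190.3),.066);p=atz(T,(374.2,203.4),.11)
print(w,h,p,np.linalg.norm((w-h)[:2]),np.degrees(np.arctan2(*(w-h)[:2][::-1])))
im=cv2.imread('pics/top0.png')
cr=cv2.resize(im[110:240,260:430],None,fx=4.5,fy=4.5,interpolation=cv2.INTER_CUBIC);cv2.imwrite('pics/c1.png',cr)
```

```text
wing [ 0.6496 -0.0049  0.105 ] [0.0005 0.0005]
hinge [ 0.5848 -0.0372  0.0705] [0.0013 0.0013]
pad [ 0.5529 -0.052   0.1158] [0.0041 0.0041]
cup [ 0.7053 -0.1213 -0.0042] [0.0014 0.0014]
spoon [0.5793 0.1113 0.0104] [0.007 0.007]
[ 0.64970111 -0.00543596  0.104     ] [ 0.58542246 -0.03636451  0.066     ] [ 0.553636   -0.04856817  0.11      ] 0.0713324576265857 25.69516616902053
```

View pics/c1.png

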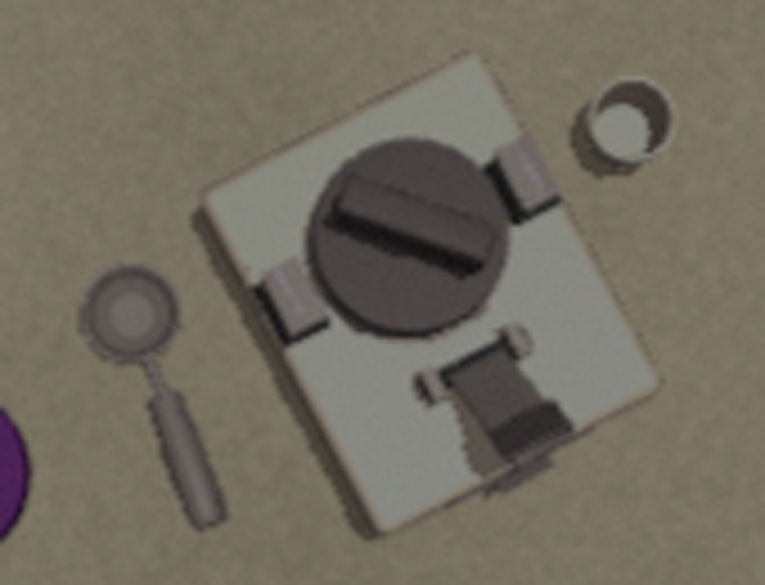

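The crop confirms the grey knob at crop (408,235), which is top (351,162). Its wing runs from crop (345,195) to (490,250). The mill's corners are at crop (475,55), (205,200), (385,530) and (660,385), and the lever pad is at (535,430).

```bash
cat >> h.py <<'E'
def delta(target_xyz, az):
    """shift/turn in tool axes to TCP target, tool x down, tool y at world azimuth az deg"""
    o=ctrl.get_obs();R0=Rn.from_euler('xyz',o['orientation'],degrees=True)
    a=np.radians(az);y=np.array([np.cos(a),np.sin(a),0]);x=np.array([0,0,-1.]);z=np.cross(x,y)
    R1=Rn.from_matrix(np.c_[x,y,z])
    return R0.inv().apply(np.array(target_xyz)-o['tool_pos']).round(4),(R0.inv()*R1).as_rotvec(degrees=True).round(2)
E
python3 - <<'E'
from h import *
T=cal('top');c=lambda a,b:(260+a/4.5,110+b/4.5)
az=lambda v:np.degrees(np.arctan2(v[1],v[0])).round(2)
P=[atz(T,c(*q),.055) for q in [(475,55),(205,200),(385,530),(660,385)]]
m=(P[0]+P[3])/2,(P[1]+P[2])/2
print('sides',[np.linalg.norm(P[i]-P[i-1]).round(4) for i in range(4)],'x az',az(P[0]-P[3]),az(P[1]-P[2]),'y az',az(P[1]-P[0]),az(P[2]-P[3]))
ctr=sum(P)/4;print('block centre',ctr)
W=[atz(T,c(*q),.124) for q in [(350,175),(497,228),(482,258),(335,207)]]
print('wing ctr',sum(W)/4,[np.linalg.norm(W[i]-W[i-1]).round(4) for i in range(4)],az(W[0]-W[1]),az(W[3]-W[2]))
o=ctrl.get_obs();R=Rn.from_euler('xyz',o['orientation'],degrees=True).as_matrix();print(R.round(3),'tool y az',az(R[:,1]))
th=np.radians(az(P[1]-P[2]));ex=np.array([np.cos(th),np.sin(th)])
print('shaft from block',ctr[:2]+.024*ex)
E
```

```text
sides [np.float64(0.1826), np.float64(0.1487), np.float64(0.1804), np.float64(0.1484)] x az 27.8 27.88 y az 118.03 117.18
block centre [ 0.62081249 -0.01689983  0.055     ]
wing ctr [ 0.64351113 -0.00518884  0.124     ] [np.float64(0.0159), np.float64(0.0694), np.float64(0.0151), np.float64(0.069)] 69.29 70.03
[[-0.    -0.362 -0.932]
 [ 0.    -0.932  0.362]
 [-1.     0.     0.   ]] tool y az -111.25
shaft from block [ 0.64202678 -0.00567692]
```

```bash
python3 -c "
from h import *
print(delta([.645,-.005,.25],159.6))"
```

```text
(array([-0.0235,  0.4459, -0.603 ]), array([89.15,  0.  , -0.  ]))
```

Call:
drive_tool:
  plan:
    - [[-0.02,0.04,-0.06],[9,0,0],1]
    - [[-0.024,0.446,-0.603],[89.15,0,0],1]
    - [[-0.024,0.446,-0.603],[89.15,0,0],1]
    - [[-0.024,0.446,-0.603],[89.15,0,0],1]
    - [[-0.024,0.446,-0.603],[89.15,0,0],1]
    - [[-0.024,0.446,-0.603],[89.15,0,0],1]
    - [[-0.024,0.446,-0.603],[89.15,0,0],1]
    - [[-0.024,0.446,-0.603],[89.15,0,0],1]
    - [[-0.024,0.446,-0.603],[89.15,0,0],1]
    - [[-0.024,0.446,-0.603],[89.15,0,0],1]
    - [[-0.024,0.446,-0.603],[89.15,0,0],1]
    - [[-0.024,0.446,-0.603],[89.15,0,0],1]
    - [[-0.024,0.446,-0.603],[89.15,0,0],1]
    - [[-0.024,0.446,-0.603],[89.15,0,0],1]
    - [[-0.024,0.446,-0.603],[89.15,0,0],1]
    - [[-0.024,0.446,-0.603],[89.15,0,0],1]
    - [[-0.024,0.446,-0.603],[89.15,0,0],1]
    - [[-0.024,0.446,-0.603],[89.15,0,0],1]
    - [[-0.024,0.446,-0.603],[89.15,0,0],1]
    - [[-0.024,0.446,-0.603],[89.15,0,0],1]

```text
clock: 3.02
tool_pos: [0.6456, -0.0075, 0.2497]
orientation: [130.3, 89.9, -160.4]
force: [-0.6, 0.0, 0.1]
opening: 0.0877
```

Run:
```python
from h import *
o=ctrl.get_obs();R=Rn.from_euler('xyz',o['orientation'],degrees=True).as_matrix();print(R.round(3),o['joint_pos'].round(1) if hasattr(o['joint_pos'],'round') else o['joint_pos'])
C=cal('wrist');im=ctrl.snapshot('wrist');print('cam',-C[2].T@C[3])
Z={'deck':.055,'pilot':.087,'knob_wing':.104,'knob_foot':.064,'lever_hinge':.066,'lever_pad':.116}
for k in Z:
    for r in ctrl.landmark_of('wrist',k)[:2]: print(k,np.round(r['pixel'],1),round(r['confidence'],2),atz(C,r['pixel'],Z[k]).round(4))
cv2.imwrite('pics/w1.png',im)
```

```text
[[-0.001 -0.936  0.352]
 [-0.     0.352  0.936]
 [-1.     0.001 -0.001]] [ 16.6  17.1  -1.3   0.  -71.7 -37.2]
cam [ 0.61582082 -0.08433498  0.40820306]
knob_wing [316.8 187.4] 0.93 [ 0.6459 -0.0024  0.104 ]
knob_wing [489.2 149.3] 0.67 [0.4554 0.0231 0.104 ]
knob_foot [320.2 176.3] 0.98 [ 0.6409 -0.0036  0.064 ]
knob_foot [475.5 143. ] 0.94 [0.4491 0.0236 0.064 ]
lever_hinge [355.1 133.7] 0.6 [ 0.5841 -0.0381  0.066 ]
lever_pad [387.4 113. ] 0.78 [ 0.5522 -0.0529  0.116 ]
```

View pics/w1.png

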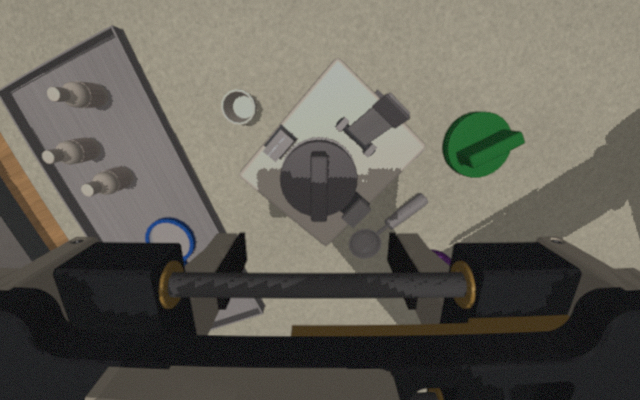

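```bash
cat > fit.py <<'E'
from h import *
from scipy.optimize import minimize
def model(p,z):
    x,y,yaw=p;t=np.linspace(0,2*np.pi,48,endpoint=False)
    F=[np.c_[.046*np.cos(t),.046*np.sin(t),0*t+h] for h in (0,.02)]
    B=np.array([[a*.036,b*.009,h] for a in(1,-1) for b in(1,-1) for h in(.02,.06)])
    r=Rn.from_euler('z',yaw,degrees=True)
    return [r.apply(q)+[x,y,z] for q in (np.vstack(F),B)]
def sil(C,p,z):
    m=np.zeros((1600,2560),np.uint8)
    for q in model(p,z): cv2.fillConvexPoly(m,cv2.convexHull(((proj(C,q)+.5)*4-.5).round().astype(np.int32)),1)
    return cv2.resize(m.astype(np.float32),(640,400),interpolation=cv2.INTER_AREA)
def fit(data,p0,z):
    f=lambda p:sum(np.abs(sil(C,p,z)-m).sum()/m.sum() for C,m in data)
    s=np.array([.01,.01,8.]);r=minimize(lambda q:f(p0+q*s),np.zeros(3),method='Nelder-Mead',options=dict(initial_simplex=[[0,0,0],[.8,0,0],[0,.8,0],[0,0,.8]],maxfev=150,xatol=.01,fatol=1e-4))
    return p0+r.x*s,r.fun
def mask(n,near):
    best=min(ctrl.cut_out(n,'knob_wing'),key=lambda r:np.hypot(*(np.array(r['pixel'])-near)));return best['pixels'].astype(np.float32)
E
python3 - <<'E'
from fit import *
from fit import cal
D={}
for n,near in [('wrist',(318,180)),('top',(351,160)),('scene',(300,245))]:
    C=cal(n);
    if n!='wrist': ctrl.snapshot(n)
    D[n]=(C,mask(n,near));print(n,D[n][1].sum(),fit([D[n]],np.array([.645,-.004,69.6]),.064))
print('all',fit(list(D.values()),np.array([.645,-.004,69.6]),.064))
E
```

```text
wrist 4679.0 (array([6.43277149e-01, 1.83710726e-04, 7.01966137e+01]), np.float64(0.03804231807589531))
top 424.0 (array([ 6.60210811e-01, -8.63335905e-03,  7.06509107e+01]), np.float64(2.6723172664642334))
scene 1681.0 (array([ 6.46207065e-01, -5.92390243e-03,  6.92637825e+01]), np.float64(0.04770226031541824))
all (array([ 6.44603381e-01, -3.57375985e-03,  7.23032281e+01]), np.float64(2.8772406578063965))
```

```bash
python3 -c "
from h import *
print(delta([.6447,-.0035,.13],159.9),delta([.6447,-.0035,.09],159.9), ctrl.get_obs()['force'])"
```

```text
(array([0.1208, 0.0006, 0.001 ]), array([-0.26,  0.01,  0.01])) (array([0.1608, 0.0006, 0.001 ]), array([-0.26,  0.01,  0.01])) [0.32639071 0.21426919 0.02130493]
```

Call:
drive_tool:
  plan:
    - [[0.03,0.0006,0.001],[0,0,0],0.4]
    - [[0.06,0.0006,0.001],[0,0,0],0.4]
    - [[0.09,0.0006,0.001],[0,0,0],0.4]
    - [[0.11,0.0006,0.001],[0,0,0],0.4]
    - [[0.12,0.0006,0.001],[0,0,0],0.4]
    - [[0.12,0.0006,0.001],[0,0,0],0.4]
    - [[0.13,0.0006,0.001],[0,0,0],0.4]
    - [[0.14,0.0006,0.001],[0,0,0],0.4]
    - [[0.15,0.0006,0.001],[0,0,0],0.4]
    - [[0.16,0.0006,0.001],[0,0,0],0.4]
    - [[0.16,0.0006,0.001],[0,0,0],0.4]
    - [[0.16,0.0006,0.001],[0,0,0],0.4]

```text
clock: 4.62
tool_pos: [0.6444, -0.0036, 0.0901]
orientation: [129.1, 89.9, -161.3]
force: [-0.1, -0.3, 0.1]
opening: 0.0347
```

Run:
```python
from h import *
o=ctrl.get_obs();print(o['tool_pos'],o['force'],o['opening'],delta([.6447,-.0035,.09],159.9))
w=ctrl.snapshot('wrist');s=ctrl.snapshot('scene')
a=cv2.resize(s[170:310,220:400],(800,622))[:600]
cv2.imwrite('pics/s2.png',a)
```

```text
[ 0.64440525 -0.00362607  0.09011907] [-0.05002582 -0.33398155  0.09142902] 0.03472941992336306 (array([ 0.0001, -0.0002,  0.0002]), array([-0.26, -0.04, -0.04]))
```

View pics/s2.png

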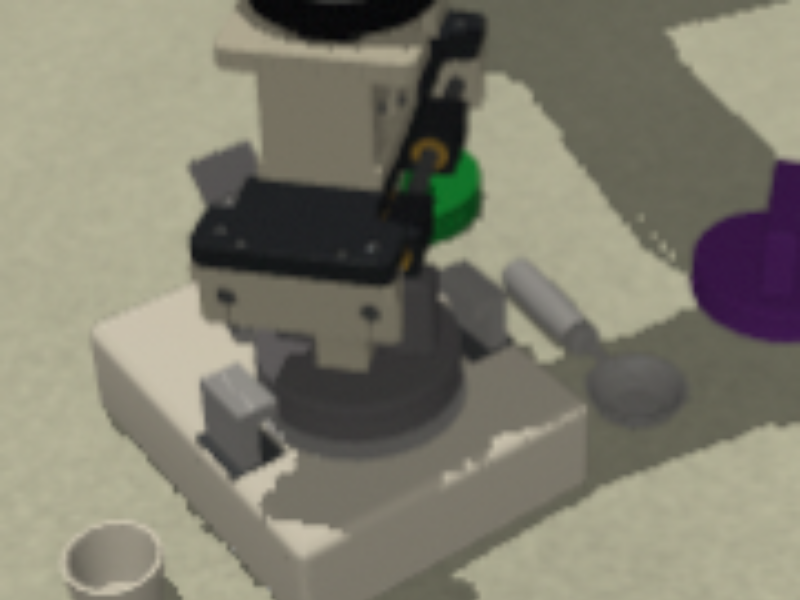

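Both fingers straddle the wing, and the near fingertip at crop (345,360) is just above the flange. The lever is still raised, at (225,170). Next I narrow the fingers and press lightly.

Call:
drive_tool:
  plan:
    - [[0,0,0],[0,0,0],0.25]
    - [[0,0,0],[0,0,0],0.25]
    - [[0,0,0],[0,0,0],0.25]
    - [[0.002,0,0],[0,0,0],0.25]
    - [[0.004,0,0],[0,0,0],0.25]
    - [[0.006,0,0],[0,0,0],0.25]
    - [[0.007,0,0],[0,0,0],0.25]
    - [[0.008,0,0],[0,0,0],0.25]
    - [[0.008,0,0],[0,0,0],0.25]

```text
clock: 5.47
tool_pos: [0.6451, -0.0035, 0.0843]
orientation: [-86.8, 89.9, -17.1]
force: [-2.2, 0.5, 9.6]
opening: 0.0219
```

Call:
drive_tool:
  plan:
    - [[0.003,0,0],[2,0,0],0.25]
    - [[0.004,0,0],[4,0,0],0.25]
    - [[0.004,0,0],[6,0,0],0.25]
    - [[0.004,0,0],[8,0,0],0.25]
    - [[0.004,0,0],[10,0,0],0.25]
    - [[0.004,0,0],[12,0,0],0.25]
    - [[0.004,0,0],[14,0,0],0.25]
    - [[0.004,0,0],[16,0,0],0.25]
    - [[0.004,0,0],[18,0,0],0.25]
    - [[0.004,0,0],[20,0,0],0.25]

```text
clock: 6.3
tool_pos: [0.6464, -0.0042, 0.0841]
orientation: [-69.4, 89.7, -19.7]
force: [-7.4, -2.6, 23.9]
opening: 0.0219
```

```bash
python3 -c "
from h import *
o=ctrl.get_obs();print(o['moment'],o['force'],delta([.6447,-.0035,.08],139.9))"
```

```text
[-0.75494904  2.81618082  0.38005195] [-7.40047321 -2.55694536 23.87710319] (array([ 0.0041,  0.0018, -0.0006]), array([-0.21,  0.1 ,  0.26]))
```

Call:
drive_tool:
  plan:
    - [[0.003,0.0008,0],[2,0,0],0.25]
    - [[0.003,0.001,0],[4,0,0],0.25]
    - [[0.003,0.001,0],[6,0,0],0.25]
    - [[0.003,0.001,0],[8,0,0],0.25]
    - [[0.003,0.001,0],[10,0,0],0.25]
    - [[0.003,0.001,0],[12,0,0],0.25]
    - [[0.003,0.001,0],[14,0,0],0.25]
    - [[0.003,0.001,0],[16,0,0],0.25]
    - [[0.003,0.001,0],[18,0,0],0.25]
    - [[0.003,0.001,0],[20,0,0],0.25]

```text
clock: 7.13
tool_pos: [0.6465, -0.0049, 0.084]
orientation: [-57.5, 89.6, -27.8]
force: [-5.5, -4.2, 17.4]
opening: 0.022
```

```bash
python3 -c "
from h import *
o=ctrl.get_obs();print(o['moment'],o['force'],delta([.6447,-.0035,.08],119.9))"
```

```text
[-1.75961151  1.72504549  0.31710513] [-5.48837964 -4.1820153  17.35552498] (array([ 0.004 ,  0.0021, -0.0009]), array([-0.22,  0.24,  0.38]))
```

Call:
drive_tool:
  plan:
    - [[0.003,0.0015,-0.0005],[2,0.2,0.3],0.25]
    - [[0.003,0.0015,-0.0005],[4,0.2,0.3],0.25]
    - [[0.003,0.0015,-0.0005],[6,0.2,0.3],0.25]
    - [[0.003,0.0015,-0.0005],[8,0.2,0.3],0.25]
    - [[0.003,0.0015,-0.0005],[10,0.2,0.3],0.25]
    - [[0.003,0.0015,-0.0005],[12,0.2,0.3],0.25]
    - [[0.003,0.0015,-0.0005],[14,0.2,0.3],0.25]
    - [[0.003,0.0015,-0.0005],[16,0.2,0.3],0.25]
    - [[0.003,0.0015,-0.0005],[18,0.2,0.3],0.25]
    - [[0.003,0.0015,-0.0005],[20,0.2,0.3],0.25]

```text
clock: 7.97
tool_pos: [0.6461, -0.0044, 0.0817]
orientation: [-26.4, 89.8, -16.7]
force: [-0.1, -2.6, 4.4]
opening: 0.0225
```

```bash
python3 -c "
from h import *
o=ctrl.get_obs();print(o['moment'],o['force'],delta([.6447,-.0035,.08],99.9));ctrl.snapshot('scene')
for n in ['knob_wing','lever_pad']: print(n,[(r['pixel'],r['confidence']) for r in ctrl.landmark_of('scene',n)])"
```

```text
[-0.98287627 -0.31503143  0.99709599] [-0.08756505 -2.55279739  4.35357621] (array([ 0.0017,  0.0011, -0.0012]), array([-0.2 ,  0.17,  0.09]))
knob_wing [([298.6, 240.4], 0.7), ([396.4, 221.0], 0.68)]
lever_pad [([270.3, 206.9], 0.61)]
```

The force fell to 4 N, the height dropped and the torque jumped, so the knob has dropped or has started to. I press straight down to check how deep it sits, easing the turn slightly.

Call:
drive_tool:
  plan:
    - [[0.001,0.0005,0],[-2,0,0],0.25]
    - [[0.002,0.0008,-0.0005],[-4,0,0],0.25]
    - [[0.003,0.001,-0.001],[-5,0,0],0.25]
    - [[0.004,0.001,-0.001],[-5,0,0],0.25]
    - [[0.005,0.001,-0.001],[-5,0,0],0.25]
    - [[0.006,0.001,-0.001],[-5,0,0],0.25]
    - [[0.007,0.001,-0.001],[-5,0,0],0.25]
    - [[0.008,0.001,-0.001],[-5,0,0],0.25]
    - [[0.008,0.001,-0.001],[-5,0,0],0.25]

```text
clock: 8.87
tool_pos: [0.6459, -0.004, 0.0753]
orientation: [-29.2, 89.7, -14.3]
force: [-0.6, -4.4, 12.3]
opening: 0.0225
```

Contact is now at z = 0.075, 9 mm lower, so the knob is home. I lift straight off and verify.

Call:
drive_tool:
  plan:
    - [[-0.003,0,0],[0,0,0],0.3]
    - [[-0.006,0,0],[0,0,0],0.4]
    - [[-0.01,0,0],[0,0,0],0.4]
    - [[-0.015,0,0],[0,0,0],0.4]
    - [[-0.03,0,0],[0,0,0],0.4]
    - [[-0.05,0,0],[0,0,0],0.4]
    - [[-0.08,0,0],[0,0,0],0.4]
    - [[-0.115,0,0],[0,0,0],0.4]
    - [[-0.15,0,0],[0,0,0],0]
    - [[-0.175,0,0],[0,0,0],0]
    - [[-0.175,0,0],[0,0,0],0]
    - [[-0.175,0,0],[0,0,0],0]

```text
clock: 9.87
tool_pos: [0.6455, -0.0033, 0.2524]
orientation: [-14.8, 89.5, 0.1]
force: [0.1, 0.2, -1.3]
opening: 0.0139
```

Run:
```python
from fit import *
from fit import cal
R={k:[] for k in['lever_hinge','lever_pad','knob_foot','knob_wing']}
L=[]
for n,near in [('wrist',(318,180)),('scene',(300,245))]:
    C=cal(n);im=ctrl.snapshot(n);cv2.imwrite(f'pics/{n}3.png',im)
    for k in R: 
        r=ctrl.landmark_of(n,k)
        r=[q for q in r if n=='wrist' or np.hypot(q['pixel'][0]-285,q['pixel'][1]-230)<45][:2]
        print(n,k,[(np.round(q['pixel'],1),round(q['confidence'],2)) for q in r])
        if r:R[k].append(ray(C,r[0]['pixel']))
    m=mask(n,near)
    for z in(.055,.064): print(n,z,fit([(C,m)],np.array([.645,-.004,15.]),z))
for k,v in R.items():
    if len(v)>1: print(k,tri(v))
o=ctrl.get_obs();print(o['tool_pos'],o['opening'])
```

```text
wrist lever_hinge [(array([301.2, 116.3]), 0.96)]
wrist lever_pad [(array([289.7,  82.6]), 0.83)]
wrist knob_foot [(array([399.3,   8.7]), 0.89), (array([489.9, 133.2]), 0.74)]
wrist knob_wing [(array([507.3, 136.6]), 0.65), (array([314. , 179.4]), 0.6)]
wrist 0.055 (array([ 6.43219206e-01, -4.27922494e-03,  2.47521528e+01]), np.float64(0.02011118456721306))
wrist 0.064 (array([ 6.41946286e-01, -4.46395147e-03,  2.61617352e+01]), np.float64(0.06150534003973007))
scene lever_hinge [(array([282. , 234.2]), 0.79)]
scene lever_pad []
scene knob_foot [(array([301.7, 257.9]), 0.68), (array([307.1, 214.7]), 0.56)]
scene knob_wing [(array([309.4, 201.6]), 0.8), (array([298.7, 243.2]), 0.67)]
scene 0.055 (array([ 6.44207227e-01, -4.57925199e-03,  2.25385118e+01]), np.float64(0.09018567949533463))
scene 0.064 (array([ 6.54251071e-01, -6.05054104e-03,  2.11366117e+01]), np.float64(0.12193302065134048))
lever_hinge (array([ 0.5823977 , -0.03715974,  0.06892704]), [np.float64(0.000476367814960587), np.float64(0.0004763678149605781)])
knob_foot (array([ 0.36827819,  0.04894903, -0.17765317]), [np.float64(0.029017427060212986), np.float64(0.029017427060212996)])
knob_wing (array([0.564213  , 0.06945897, 0.17333072]), [np.float64(0.05783335050421898), np.float64(0.05783335050421895)])
[ 0.64492768 -0.00379953  0.25008306] 0.0008212124379101103
```

View pics/wrist3.png

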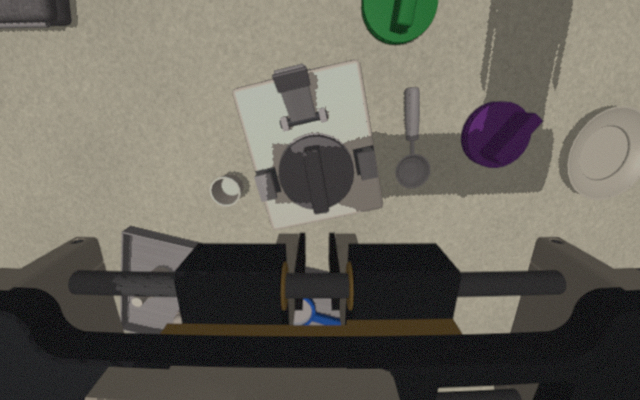

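The knob sits home: both silhouette fits prefer z = 0.055. The wing is at wrist (316,180) and the lever is still raised, with its pad at (291,78).

```bash
python3 -c "
from h import *
print(delta([.5597,-.0491,.25],117.8),delta([.5597,-.0491,.145],117.8))"
```

```text
(array([-0.0003, -0.022 , -0.094 ]), array([-12.95,   0.23,   0.18])) (array([ 0.1047, -0.0217, -0.0945]), array([-12.95,   0.23,   0.18]))
```

Call:
drive_tool:
  plan:
    - [[0,-0.01,-0.03],[-5,0,0],0]
    - [[0,-0.02,-0.06],[-10,0.2,0.2],0]
    - [[0,-0.022,-0.094],[-13,0.2,0.2],0]
    - [[0,-0.022,-0.094],[-13,0.2,0.2],0]
    - [[0.03,-0.022,-0.094],[-13,0.2,0.2],0]
    - [[0.06,-0.022,-0.094],[-13,0.2,0.2],0]
    - [[0.09,-0.022,-0.094],[-13,0.2,0.2],0]
    - [[0.105,-0.022,-0.0945],[-13,0.2,0.2],0]
    - [[0.105,-0.022,-0.0945],[-13,0.2,0.2],0]
    - [[0.105,-0.022,-0.0945],[-13,0.2,0.2],0]

```text
clock: 11.3
tool_pos: [0.5596, -0.0496, 0.1446]
orientation: [162.4, 90.0, -169.7]
force: [0.5, 0.0, 0.5]
opening: 0.0004
```

Run:
```python
from h import *
print(ctrl.get_obs()['force'],delta([.5597,-.0491,.145],117.8),delta([.5332,-.0631,.069],117.8))
w=ctrl.snapshot('wrist');s=ctrl.snapshot('scene')
cv2.imwrite('pics/b4.png',np.hstack([cv2.resize(s[170:310,220:360],(400,400)),cv2.resize(w[0:320,160:480],(400,400))]))
```

```text
[0.47068055 0.02714609 0.54220745] (array([-0.0004,  0.0004,  0.0003]), array([ 0.05, -0.05, -0.01])) (array([ 0.0756,  0.0004, -0.0296]), array([ 0.05, -0.05, -0.01]))
```

View pics/b4.png

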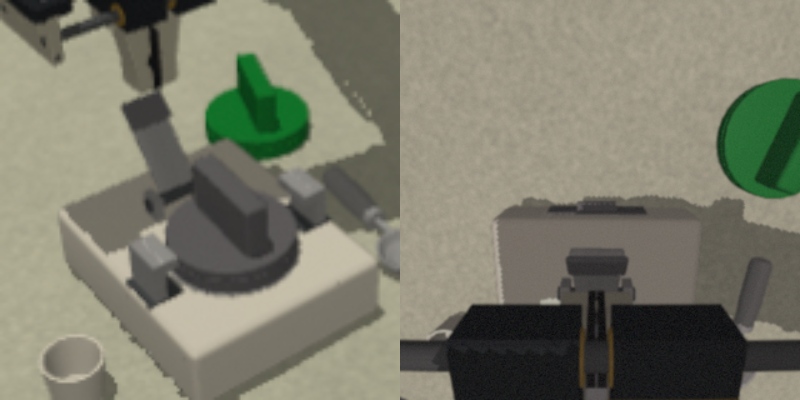

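The left half shows the shut fingertips above the raised lever pad at (148,105). The knob lies flat on the deck and the jaws are open. Now I press the lever along its arc.

Call:
drive_tool:
  plan:
    - [[0.01,0,0],[0,0,0],0]
    - [[0.018,0,0],[0,0,0],0]
    - [[0.024,0,0],[0,0,0],0]
    - [[0.027,-0.005,0],[0,0,0],0]
    - [[0.031,-0.0,-0.01],[0,0,0],0]
    - [[0.036,0,-0.014],[0,0,0],0]
    - [[0.041,0,-0.018],[0,0,0],0]
    - [[0.046,0,-0.022],[0,0,0],0]
    - [[0.052,0,-0.025],[0,0,0],0]
    - [[0.058,0,-0.028],[0,0,0],0]
    - [[0.063,0,-0.029],[0,0,0],0]
    - [[0.068,0,-0.03],[0,0,0],0]
    - [[0.072,0,-0.03],[0,0,0],0]
    - [[0.074,0,-0.03],[0,0,0],0]
    - [[0.075,0,-0.03],[0,0,0],0]
    - [[0.075,0,-0.03],[0,0,0],0]
    - [[0.075,0,-0.03],[0,0,0],0]

```text
clock: 12.82
tool_pos: [0.5336, -0.0638, 0.0719]
orientation: [-48.7, 89.9, -20.8]
force: [-3.6, -2.0, 13.6]
opening: 0.0005
```

It stops at z = 0.072, the level-lever height, with 14 N. I press a little more, then withdraw straight up and check.

Call:
drive_tool:
  plan:
    - [[0.004,0,0],[0,0,0],0]
    - [[0.004,0,0],[0,0,0],0]
    - [[0.004,0,0],[0,0,0],0]
    - [[0,0,0],[0,0,0],0]
    - [[-0.01,0,0],[0,0,0],0]
    - [[-0.03,0,0],[0,0,0],0]
    - [[-0.06,0,0],[0,0,0],0]
    - [[-0.1,0,0],[0,0,0],0]
    - [[-0.14,0,0],[0,0,0],0]
    - [[-0.18,0,0],[0,0,0],0]
    - [[-0.18,0,-0.03],[0,0,0],0]
    - [[-0.18,0,-0.03],[0,0,0],0]
    - [[-0.18,0,-0.03],[0,0,0],0]

```text
clock: 13.9
tool_pos: [0.5057, -0.078, 0.2524]
orientation: [-7.3, 89.9, 20.5]
force: [-0.4, -0.4, 0.1]
opening: 0.0001
```

Run:
```python
from fit import *
from fit import cal
o=ctrl.get_obs();print(o['tool_pos'],o['force'],o['clock'])
L=[]
for n in['scene','top','wrist']:
    C=cal(n);im=ctrl.snapshot(n);cv2.imwrite(f'pics/{n}5.png',im)
    for k,z in [('lever_hinge',.066),('lever_pad',.072),('knob_wing',.095),('cup',0),('spoon',.005)]:
        print(n,k,[(np.round(q['pixel'],1),round(q['confidence'],2),atz(C,q['pixel'],z).round(3)) for q in ctrl.landmark_of(n,k)[:2]])
    if n!='wrist':
        m=mask(n,{'scene':(300,245),'top':(351,160)}[n])
        print([(z,fit([(C,m)],np.array([.644,-.004,24.]),z)) for z in(.055,.064)])
s=cv2.imread('pics/scene5.png');t=cv2.imread('pics/top5.png')
cv2.imwrite('pics/b5.png',np.hstack([cv2.resize(s[190:320,225:355],(400,400)),cv2.resize(t[100:240,280:420],(400,400))]))
```

```text
[ 0.50566187 -0.07800948  0.25242231] [-0.36977889 -0.39727849  0.08120713] 13.9
scene lever_hinge [(array([284.5, 237.8]), 0.85, array([ 0.592, -0.032,  0.066])), (array([298.2, 238.6]), 0.55, array([ 0.6  , -0.005,  0.066]))]
scene lever_pad [(array([266.4, 219.7]), 0.59, array([ 0.528, -0.066,  0.072]))]
scene knob_wing [(array([393. , 220.5]), 0.94, array([0.611, 0.193, 0.095])), (array([311.4, 201.1]), 0.84, array([0.507, 0.037, 0.095]))]
scene cup [(array([242.1, 309.6]), 0.69, array([ 0.714, -0.128,  0.   ]))]
scene spoon [(array([348.1, 247.2]), 0.72, array([0.572, 0.109, 0.005]))]
[(0.055, (array([ 6.44092761e-01, -4.53552180e-03,  2.22847466e+01]), np.float64(0.1621740609407425))), (0.064, (array([ 6.53639851e-01, -7.15097683e-03,  1.82065063e+01]), np.float64(0.1911116987466812)))]
top lever_hinge []
top lever_pad []
top knob_wing [(array([245.2, 212.6]), 0.7, array([0.539, 0.214, 0.095])), (array([351.3, 161.5]), 0.57, array([ 0.642, -0.005,  0.095]))]
top cup [(array([396.2, 141.4]), 0.59, array([ 0.706, -0.116,  0.   ]))]
top spoon [(array([294., 197.]), 0.86, array([0.579, 0.12 , 0.005]))]
[(0.055, (array([ 6.45083189e-01, -5.62483906e-03,  3.20824655e+01]), np.float64(0.14701758325099945))), (0.064, (array([ 6.42970237e-01, -4.45811252e-03,  3.15788917e+01]), np.float64(0.16641734540462494)))]
wrist lever_hinge [(array([314.3, 238.6]), 0.75, array([ 0.584, -0.039,  0.066]))]
wrist lever_pad [(array([316. , 198.3]), 0.88, array([ 0.531, -0.064,  0.072]))]
wrist knob_wing [(array([432.5, 159.8]), 0.93, array([0.423, 0.027, 0.095])), (array([480.5, 279.9]), 0.71, array([0.523, 0.176, 0.095]))]
wrist cup []
wrist spoon []
```

View pics/b5.png

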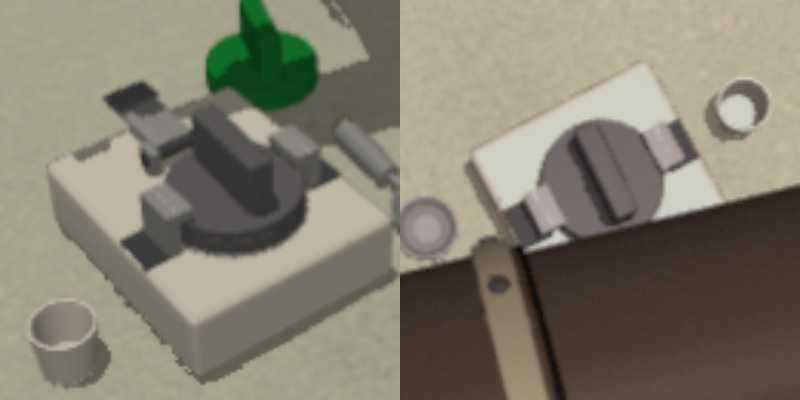

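The lever lies level, with its pad at left (135,97). Both jaws overlap the flange, at left (170,215) and (300,150) and at right (540,210) and (665,150). Cup and spoon have not moved, and the arm is clear. I hand the job in.

```bash
python3 -c "
from h import *
ctrl.close_job();print(ctrl.get_obs()['clock'])"
```

```text
the job is handed in; nothing more can be done
the job is handed in; nothing more can be done
```

The knob is home, the lever is down with both jaws closed over the flange, and I handed the job in at about 14 s of the 61 s allowed; no verdict was reported.

**Knob:** I straddled the wing with the fingers and pressed at about 10–24 N while turning it clockwise. It dropped at just under 60°. Finger contact on the flange went from z = 0.084 to 0.075 m, which is the expected 9 mm. The wrist and scene outline fits taken then both favoured the seated height.

**Lever:** I pressed the pad along its arc with the fingers shut. It stopped at z = 0.072 m, the height of a level lever, with about 14 N.

**Last checks:**
- The final pictures show the lever flat and both jaws in over the flange.
- The pad was found where a level lever puts it.
- The arm is clear: the force reading was about 0.5 N and the tool was at z = 0.25 m.
- Cup and spoon readings agree with the start to within 10 mm, which is detector noise; the pictures show them in place.

**Weaker points:**
- The final outline fits were poor (error 0.15–0.16) because the jaws and arm covered part of the knob. They still slightly favoured the seated height.
- The jaws' travel was judged only by eye, not measured.
- In its last picture the top camera had the lever hidden by the arm, so only the scene and wrist cameras confirm it.

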